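# Open up the bar clamp on the shelf-fitting bench

## Robot

A 6-joint arm with a two-finger parallel gripper is mounted at the origin on the work surface. World frame = base frame: x ahead of the robot, y to its left, z up, the work surface at z = 0. Lengths are in m, angles in rad, forces in N, time in s.
With the tool pointing down it reaches from about 0.35 to 1 m from the base axis. Payload 7.1 kg.
Tool frame: the origin (TCP) lies on the centre line of the jaws, within the pads' length; the fingertips stand 25 mm ahead of it and the grasp point (between the pads) lies 6 mm ahead of it; z points along the fingers, x is the direction in which the jaws open and shut, and the axes are right-handed (so a half turn about z gives the same grasp; the last joint's range is limited). The gripper opens to 85 mm and grips with 20 to 120 N. Pads are 22 mm wide; open, the fingers measure 114 mm over their backs; the gripper's body (76 mm by 85 mm) begins 54 mm behind the grasp point. The pads swing forward as they close: fully open they stand 13 mm farther back than shut.
Start: joints at [1.261, 0.423, 1.63, -0, 1.089, -0.019], TCP at [0.179, 0.599, 0.256] pointing down, gripper open.
Joint ranges: [-3, 3], [-0.9, 2.11], [0.09, 2.58], [-1.31, 4.45], [0.11, 2.69], [-2.54, 2.54]. Speed limits (rad/s): [2.39, 2.39, 3.01, 3.14, 3.14, 3.14].

## Interface

Orientations are given as a 3x3 rotation matrix whose columns are the frame's x, y, z axes.
In Python, from rig import status, cams, ticket gives the robot as it stands.
- The arm moves only by the tool play_rows, never from a script. Its argument "deltas" is a list of rows, each a list of 3 entries, a list of its own where there are three numbers: the shift along the tool's x, y, z in units of 40 mm (1.0 is 40 mm), then the turn about the tool's z in degrees, then the opening, from 0 (shut) to 1 (fully open). A call has 1 to 20 rows; each row shifts and turns the pose as measured when the row begins, along the tool's axes as they then stand; what a row does not reach is not made up. A row lasts 1/8 s, in which the tool goes at most 62.5 mm and 10.7 degrees, less where a joint would pass 70% of its speed; a pose out of reach is approached as far as the arm can. A call is refused whole if a number of a shift passes 1 or a number of a turn 10.7, either way. A call with a gripper value outside its range is refused whole. The fingers move at their own pace and stop on an object; the grip force is fixed at half the most. Time passes only in rows, so rows that do not move let the fingers close. It gives the time, the measured TCP pose, the force and the opening at its end, in the units of the state.
- status.get_state(): the state, without advancing time (a new reading comes with each control period).
- cams.camera(name): name is "scene" or "top" or "wrist"; returns the picture (480x640x3 uint8, red, green, blue); there is no depth.
- cams.calibration(name): a dict with "mtx" (3x3 intrinsics, pixels), "camera_from_world" (4x4, takes a point from world to camera coordinates); the wrist camera has in their place "tool_from_camera" (4x4, takes a point from camera to tool coordinates, whose origin is the TCP and whose axes are the tool frame's). Camera axes: x right, y up, looking along -z (the intrinsics and any distortion apply to the point x, -y, -z); pixel columns grow to the right and rows downward; lengths in m; the calibration is good to about 2 mm. A picture is of the moment at which its call begins: read the wrist's pose just before it. calibration takes no time and is no camera call.
- ticket.job_done(): hands the job in, once; it reports no verdict.
The state is a dict: "time": time; "qpos": joint angles; "joint_vel": joint speeds; "joint_efforts": joint torques, N m; "position": TCP position; "tcp_rot": TCP orientation; "force": force on the tool from outside, world axes, zero at the start; "torque": the same for the moment, N m; "grip_width": finger opening in m.
Only numpy, scipy, OpenCV 4.12 (cv2) and the standard library are available. Lean on these libraries where they do the work, as an engineer would, in place of code of your own. Each camera call takes 0.05 s, during which the arm holds its last target. There are 200 camera calls.

## Task

Open the bar clamp fully, ready for the next board: press down the steel release plate between the sliding jaw and the upright post behind it and, keeping it pressed, push the post so that the jaw goes back along the bar as far as it will go. Then let the plate spring up and move clear. Only press and push: leave the slat that lies across the bar, and everything else on the bench, where it is.

Things in the scene. Friction and masses are not known exactly. Their poses are not given: they have to be found in the camera images.
- clamp: Fixed part of the bar clamp: wooden batten 420 x 75 x 18 mm screwed to the bench, toothed steel bar 22 mm wide on it (top at 30 mm, 4 mm teeth), black fixed jaw (84 mm high) at one end, low black end stop (58 mm high) at the other. Origin on the bench under the bar's middle; x runs along the bar from fixed jaw to end stop, the way the jaw opens; z up. Symmetrical about the bar.
- jaw (a joint): Travel of the black sliding jaw, m: 0 nearest the fixed jaw, 0.150 fully back at its stop. The ratchet keeps it from going back unless the release is held down; free, it slides with about 2.5 N friction and stays where left. It is 52 mm wide: a front plate (top 96 mm above the bench), then 95 mm of open length over the release plate, then an upright post (top 95 mm), all one piece.
- release (a joint): Angle of the sprung release plate, rad: 0 up, 0.30 right down. It turns about a pivot across the bar, 63 mm ahead of the post's face, 38 mm above the bench. The ratchet is free from about 0.11; hold it near 0.2. Spring: 3 to 5 N to start, 8 to 12 N right down. At the start it may stand at up to about 0.10 (pawl lying on a tooth).
- plate (a point): Centre of the upper face of the ribbed steel release plate: 46 mm along the bar, 44 mm wide, 36 mm behind its pivot, 66 mm above the bench when up. Moves with jaw and plate. Its rear edge is 4 mm short of the post; a 22 mm wide fingertip pressing there, next to the post, is deep enough at 55 to 59 mm above the bench. Lift off straight up: rubbing on the plate drags the jaw along.
- post (a point): On the upright post of the sliding jaw (52 mm wide, 12 mm thick): middle of the top edge of its face towards the release plate, 95 mm above the bench, 27 mm further along the bar than the plate's centre. Pushing this face along the clamp's x axis moves the jaw back.
- slat: A light wooden slat 30 x 170 x 18 mm lying across the bar between the two jaws, its underside 30 mm above the bench; origin at the centre of its underside, long side along its y. To be left where it is.
- screwdriver: Bystander: grey-handled screwdriver, 190 mm, lying beside the clamp; to be left where it is.
- tape: Bystander: yellow tape measure, 62 x 34 x 60 mm, beside the clamp; to be left where it is.
- jar: Bystander: glass jar with steel cap, 60 mm across, 75 mm high, beside the clamp; to be left where it is.
- drill: Bystander: cordless drill standing on its battery, about 205 mm high; to be left where it is.
- carton: Bystander: cardboard carton, 90 x 130 x 150 mm; to be left where it is.
- doorknob: Bystander: door knob on a 70 x 160 mm steel plate, 71 mm high; to be left where it is.
- coconut: Bystander: brown coconut, 120 mm across, 108 mm high; to be left where it is.
Things that resemble listed ones, but are neither listed nor needed, are in the scene too. There is more than one size of the slat; the job needs the smallest.

How it is judged:
By the outcome, as a careful person would: the job done as asked, in the order asked, and still so for the second after the job is handed in, with the robot touching nothing.
It also fails if it takes over 32 s, if anything falls off the work surface, if the arm or the gripper's body presses on something with over 40 N, if the wrist force passes 120 N, or if a joint passes its speed limit or range.

## Working session

There is one attempt and no reset: what is moved stays moved. The work goes in short steps, Python scripts to look and compute and a tool call to move; the robot and the scene stay as the last step left them, time stands still between calls to the robot, and variables do not carry over. Pictures are saved under pics/ and viewed, about 8 in all and at most 12, crops included, and the job is handed in when it is done.

Besides the shell and the picture viewer there is one more tool, called after "Call:" in YAML: its name, and indented under it one key for each argument. play_rows: Moves the arm, as the interface text tells. Its arguments: {"type":"object","properties":{"deltas":{"type":"array","items":{"type":"array"}}},"required":["deltas"]}

```bash
mkdir -p pics; python3 - <<'E'
from rig import status,cams
import cv2
for n in("top","scene"):
    c=cams.calibration(n); print(n,c)
    cv2.imwrite(f"pics/{n}0.png",cams.camera(n)[:,:,::-1])
s=status.get_state();print(s)
E
```

```text
top {'mtx': array([[598.50457415,   0.        , 319.48672628],
       [  0.        , 598.50457415, 225.69393026],
       [  0.        ,   0.        ,   1.        ]]), 'camera_from_world': array([[ 0.01759763, -0.99977696,  0.01167717, -0.02584025],
       [ 0.99176748,  0.01893583,  0.12664395, -0.48882787],
       [-0.12683682,  0.0093524 ,  0.99187951, -1.61461717],
       [ 0.        ,  0.        ,  0.        ,  1.        ]])}
scene {'mtx': array([[591.44412144,   0.        , 326.57836937],
       [  0.        , 591.44412144, 246.65528989],
       [  0.        ,   0.        ,   1.        ]]), 'camera_from_world': array([[ 0.52528248,  0.85080775,  0.01429963, -0.2666811 ],
       [-0.70128072,  0.42332525,  0.57358617,  0.3127435 ],
       [ 0.48195816, -0.31132282,  0.81902041, -1.77416774],
       [ 0.        ,  0.        ,  0.        ,  1.        ]])}
{'time': 0.1, 'qpos': array([ 1.26100922e+00,  4.23804446e-01,  1.63064797e+00, -3.80149997e-06,
        1.08860349e+00, -1.89950250e-02]), 'joint_vel': array([-0.00058382, -0.00308504, -0.00140327, -0.0005565 , -0.00131053,
       -0.00148646]), 'joint_efforts': array([-8.40937410e-04, -5.58421504e+01, -2.82441956e+01, -4.16026296e-05,
        3.04275069e-03, -5.23731023e-05]), 'position': array([0.17902052, 0.59830875, 0.2555849 ]), 'tcp_rot': array([[ 2.86709132e-01,  9.58017577e-01, -4.42873730e-04],
       [ 9.58016562e-01, -2.86709473e-01, -1.39462724e-03],
       [-1.46305350e-03, -2.44280030e-05, -9.99998929e-01]]), 'force': array([-0.09759793,  1.10479256,  0.24997346]), 'torque': array([-0.00919681,  0.02699624,  0.06420778]), 'grip_width': 0.08559324620225724}
```

View pics/top0.png

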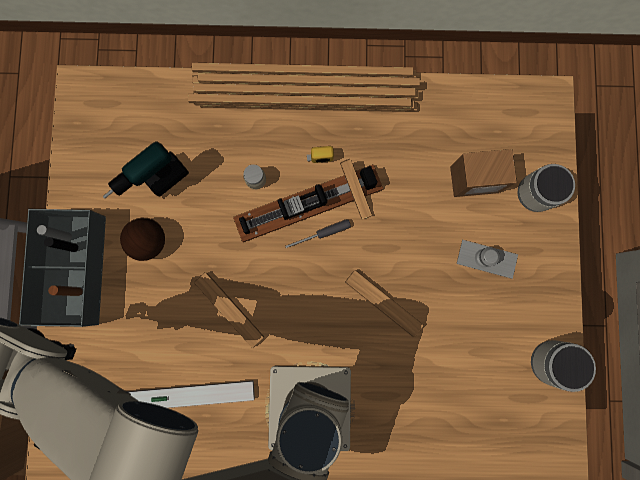

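View pics/scene0.png

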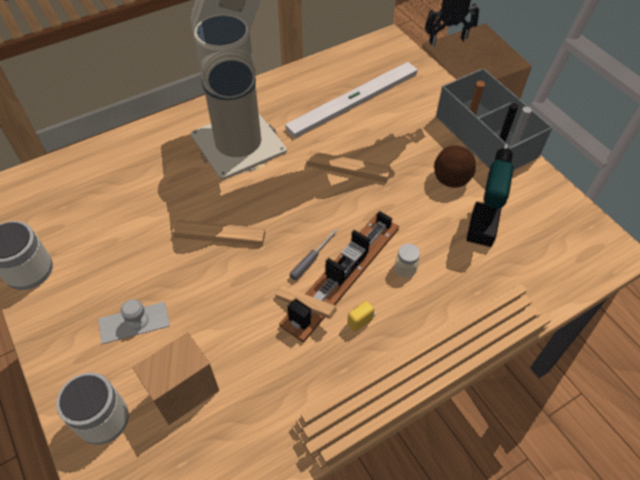

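Top view: the clamp runs from the fixed jaw (370,178) to the end stop (247,225). The sliding jaw's front plate is near (318,193), the release plate near (295,206) and the post near (279,208). The scene view agrees. I'll enlarge both.

```bash
python3 - <<'E'
import cv2,numpy as np
a=cv2.imread("pics/top0.png")[150:250,225:390]
b=cv2.imread("pics/scene0.png")[200:345,270:410]
a=cv2.resize(a,None,fx=4.8,fy=4.8,interpolation=cv2.INTER_CUBIC)
cv2.imwrite("pics/c1.png",a)
b=cv2.resize(b,None,fx=4,fy=4,interpolation=cv2.INTER_CUBIC)
cv2.imwrite("pics/c2.png",b)
E
```

```text
(no output)
```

View pics/c1.png

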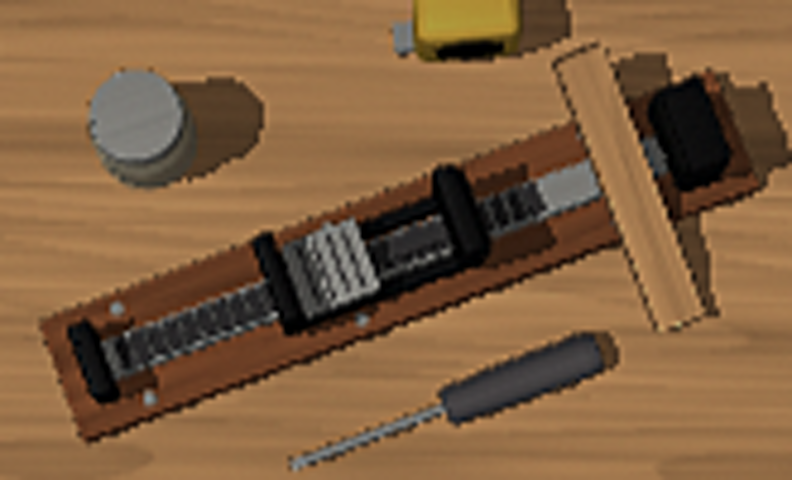

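View pics/c2.png

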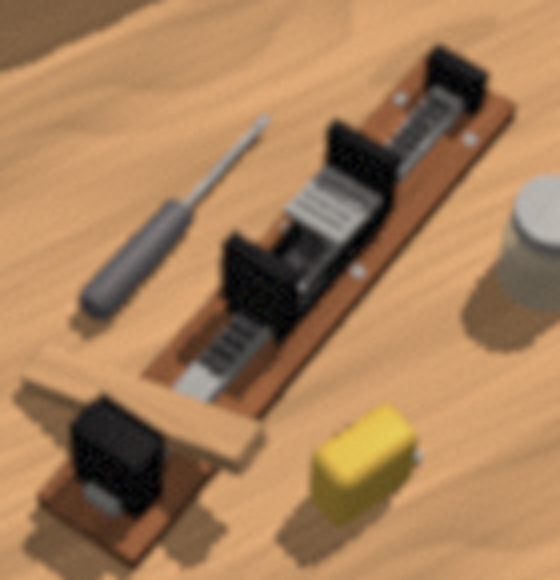

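Top crop: batten corners at (42,320), (88,440) and (762,185); post top face edge centre about (290,281); plate centre about (333,268). Scene crop: post edge centre about (363,147), plate centre about (336,206).

```bash
cat >h.py <<'E'
import numpy as np
from rig import cams
def ray(n,uv):
    c=cams.calibration(n);K=c["mtx"];T=np.array(c["camera_from_world"]);R=T[:3,:3]
    d=np.linalg.inv(K)@[uv[0],uv[1],1];d=R.T@(d*[1,-1,-1]);return -R.T@T[:3,3],d
def atz(n,uv,z):
    o,d=ray(n,uv);return o+d*(z-o[2])/d[2]
def top(x,y): return (225+x/4.8-.4,150+y/4.8-.4)
def sc(x,y): return (270+x/4-.37,200+y/4-.37)
E
python3 - <<'E'
from h import *
np.set_printoptions(precision=4,suppress=True)
A,B,C=[atz("top",top(*p),.018) for p in((42,320),(88,440),(762,185))]
print(A,B,C,np.linalg.norm(A-B),np.linalg.norm(B-C))
x=(B-C)/np.linalg.norm(B-C);y=np.array([-x[1],x[0],0]);print("x",x,np.degrees(np.arctan2(x[1],x[0])))
O=(A+C)/2;O[2]=0;print("O",O)
loc=lambda p:((p-O)@x,(p-O)@y,p[2])
for n,f,ps in(("top",top,[(290,281,.095),(333,268,.06),(98,362,.058),(460,212,.096),(690,130,.084),(122,308,.018)]),("scene",sc,[(363,147,.095),(336,206,.06),(455,75,.058),(498,117,.018),(40,500,.018),(133,563,.018),(514,108,.018)])):
    for p in ps: q=atz(n,f(*p[:2]),p[2]);print(n,p,q,np.array(loc(q)))
from rig import cams
print(cams.calibration("wrist"))
E
```

```text
[0.5127 0.2223 0.018 ] [0.4436 0.1934 0.018 ] [ 0.6002 -0.1938  0.018 ] 0.07492079459066835 0.41772239240937376
x [-0.375  0.927  0.   ] 112.02683984203398
O [0.5565 0.0142 0.    ]
top (290, 281, 0.095) [0.5262 0.0759 0.095 ] [0.0685 0.0049 0.095 ]
top (333, 268, 0.06) [0.5396 0.0536 0.06  ] [0.0428 0.0009 0.06  ]
top (98, 362, 0.058) [0.4838 0.1846 0.058 ] [0.1851 0.0035 0.058 ]
top (460, 212, 0.096) [ 0.5666 -0.0173  0.096 ] [-0.033   0.0025  0.096 ]
top (690, 130, 0.084) [ 0.618  -0.1455  0.084 ] [-0.1712  0.0029  0.084 ]
top (122, 308, 0.018) [0.5206 0.1764 0.018 ] [ 0.1638 -0.0276  0.018 ]
scene (363, 147, 0.095) [0.5354 0.0796 0.095 ] [ 0.0684 -0.005   0.095 ]
scene (336, 206, 0.06) [0.5446 0.0557 0.06  ] [ 0.0429 -0.0046  0.06  ]
scene (455, 75, 0.058) [0.4968 0.1799 0.058 ] [ 0.176  -0.0068  0.058 ]
scene (498, 117, 0.018) [0.5171 0.2052 0.018 ] [ 0.1918 -0.0351  0.018 ]
scene (40, 500, 0.018) [ 0.6082 -0.1935  0.018 ] [-0.212  0.03   0.018]
scene (133, 563, 0.018) [ 0.6724 -0.1671  0.018 ] [-0.2116 -0.0394  0.018 ]
scene (514, 108, 0.018) [0.5165 0.2187 0.018 ] [ 0.2045 -0.0396  0.018 ]
{'mtx': array([[357.3065,   0.    , 314.0777],
       [  0.    , 357.3065, 237.1593],
       [  0.    ,   0.    ,   1.    ]]), 'tool_from_camera': array([[ 1.    ,  0.0002, -0.0003, -0.0002],
       [ 0.0001, -0.9578, -0.2873, -0.0735],
       [-0.0004,  0.2873, -0.9578, -0.1168],
       [ 0.    ,  0.    ,  0.    ,  1.    ]])}
```

Call:
play_rows:
  deltas:
    - [[-0.7, 0.9, 0], 0, 0]
    - [[-0.7, 0.9, 0], 0, 0]
    - [[-0.7, 0.9, 0], 0, 0]
    - [[-0.7, 0.9, 0], 0, 0]
    - [[-0.7, 0.9, 0], 0, 0]
    - [[-0.7, 0.9, 0], 0, 0]
    - [[-0.7, 0.9, 0], 0, 0]
    - [[-0.7, 0.9, 0], 0, 0]
    - [[-0.7, 0.9, 0], 0, 0]
    - [[-0.7, 0.9, 0], 0, 0]
    - [[-0.7, 0.9, 0], 0, 0]
    - [[-0.7, 0.9, 0], 0, 0]
    - [[-0.7, 0.9, 0], 0, 0]
    - [[-0.7, 0.7, 0], 0, 0]
    - [[0, 0, 0], 8.5, 0]
    - [[0, 0, 0], 8.5, 0]
    - [[0, 0, 0], 8.5, 0]
    - [[0, 0, 0], 8.5, 0]
    - [[0, 0, 0], 8.5, 0]
    - [[0, 0, 0], 8.5, 0]

```text
time: 2.6
position: [0.5506, 0.0617, 0.2503]
tcp_rot: [[0.935, 0.354, -0.009], [0.354, -0.935, -0.005], [-0.01, 0.001, -1.0]]
force: [-0.9, 0.2, 1.0]
grip_width: -0.0002
```

```bash
cat >g.py <<'E'
import sys
from h import *
from rig import status
np.set_printoptions(precision=4,suppress=True)
O=np.array([.5574,.0146,0]);a=np.radians(112.0);X=np.array([np.cos(a),np.sin(a),0]);Y=np.array([-X[1],X[0],0])
def show():
    s=status.get_state();R=s["tcp_rot"];p=s["position"];l=np.array([(p-O)@X,(p-O)@Y,p[2]])
    print("t",s["time"],"p",p,"loc",l,"F",s["force"],"F_x",s["force"]@X,"xang",np.degrees(np.arctan2(R[1,0],R[0,0])),"z",R[:,2],"w",s["grip_width"],"q",s["qpos"])
    return s
def need(s,l):
    w=O+l[0]*X+l[1]*Y+[0,0,l[2]];print("need",s["tcp_rot"].T@(w-s["position"])/.04)
E
python3 - <<'E'
from g import *
import cv2
s=show();need(s,[.0545,0,.14])
cv2.imwrite("pics/w1.png",cams.camera("wrist")[:,:,::-1])
E
```

```text
t 2.6 p [0.5506 0.0617 0.2503] loc [ 0.0462 -0.0113  0.2503] F [-0.8594  0.2297  0.9884] F_x 0.5348714070118964 xang 20.713430829205667 z [-0.0086 -0.0048 -1.    ] w -0.00015997458205466595 q [ 0.0921  0.3306  1.788  -0.0047  1.032  -0.2671]
need [-0.2599 -0.2052  2.76  ]
```

View pics/w1.png

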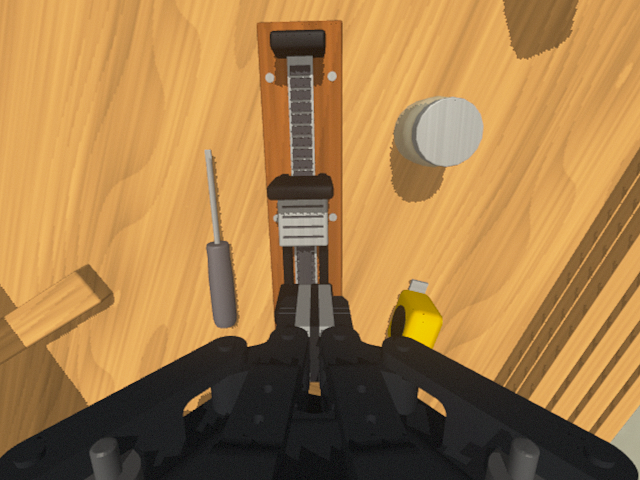

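Wrist view: end stop (297,42), batten corners (258,24) and (341,20), post with its plate-side top edge about (269..333,199), plate centre (303,222). The jar, tape and screwdriver are well clear.

```bash
cat >>g.py <<'E'
def watz(s,uv,z):
    c=cams.calibration("wrist");T=c["tool_from_camera"];d=np.linalg.inv(c["mtx"])@[uv[0],uv[1],1]*[1,-1,-1]
    R=s["tcp_rot"];d=R@T[:3,:3]@d;o=s["position"]+R@T[:3,3];q=o+d*(z-o[2])/d[2];return np.array([(q-O)@X,(q-O)@Y,z])
E
python3 - <<'E'
from g import *
s=status.get_state()
for p in((258,24,.018),(341,20,.018),(341,290,.018),(270,199,.095),(333,199,.095),(303,222,.063),(270,45,.058),(325,45,.058),(301,130,.03),(306,265,.03)): print(p,watz(s,p[:2],p[2]))
E
```

```text
(258, 24, 0.018) [0.2084 0.0354 0.018 ]
(341, 20, 0.018) [ 0.2093 -0.0364  0.018 ]
(341, 290, 0.018) [-0.045  -0.0347  0.018 ]
(270, 199, 0.095) [0.0693 0.024  0.095 ]
(333, 199, 0.095) [ 0.068  -0.0245  0.095 ]
(303, 222, 0.063) [0.0422 0.0008 0.063 ]
(270, 45, 0.058) [0.1835 0.0215 0.058 ]
(325, 45, 0.058) [ 0.1822 -0.0213  0.058 ]
(301, 130, 0.03) [0.1195 0.0011 0.03  ]
(306, 265, 0.03) [-0.011   0.0011  0.03  ]
```

Call:
play_rows:
  deltas:
    - [[-0.26, -0.17, 0], -1.3, 0]
    - [[0, 0, 0.9], 0, 0]
    - [[0, 0, 0.9], 0, 0]
    - [[0, 0, 0.7], 0, 0]
    - [[0, 0, 0], 0, 0]

```text
time: 3.28
position: [0.5339, 0.0647, 0.1484]
tcp_rot: [[0.922, 0.387, -0.01], [0.387, -0.922, -0.005], [-0.011, 0.001, -1.0]]
force: [0.1, 0.1, -0.1]
grip_width: -0.0001
```

```bash
python3 - <<'E'
from g import *
import cv2
s=show();need(s,[.0535,0,.105])
cv2.imwrite("pics/w2.png",cams.camera("wrist")[:,:,::-1][100:400,120:520])
E
```

```text
t 3.275 p [0.5339 0.0647 0.1484] loc [0.0553 0.003  0.1484] F [ 0.1306  0.1466 -0.0713] F_x 0.0870255151734649 xang 22.752592869517688 z [-0.0095 -0.0047 -0.9999] w -0.00012387804729598875 q [ 0.1004  0.4546  1.8888 -0.0051  0.8081 -0.2931]
need [0.087  0.045  1.0833]
```

View pics/w2.png

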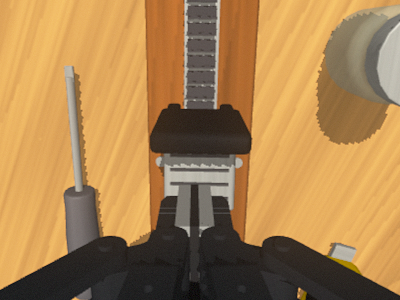

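The fingers are above the plate and centred on it. The post's near edge is at full-image (320,253).

Call:
play_rows:
  deltas:
    - [[0.09, 0.04, 0.4], -0.5, 0]
    - [[0, 0, 0.4], 0, 0]
    - [[0, 0, 0.25], 0, 0]
    - [[0, 0, 0], 0, 0]

```text
time: 3.82
position: [0.5403, 0.0648, 0.1073]
tcp_rot: [[0.918, 0.397, -0.003], [0.397, -0.918, -0.004], [-0.004, 0.003, -1.0]]
force: [-0.9, -1.4, 0.2]
grip_width: -0.0001
```

```bash
python3 - <<'E'
from g import *
import cv2
s=status.get_state();show();need(s,[.0535,0,.085])
im=cams.camera("wrist")[:,:,::-1][150:350,220:420]
cv2.imwrite("pics/w3.png",cv2.resize(im,None,fx=3,fy=3,interpolation=cv2.INTER_CUBIC))
E
```

```text
t 3.825 p [0.5403 0.0648 0.1073] loc [ 0.053  -0.0029  0.1073] F [-0.8732 -1.3525  0.2034] F_x -0.9269448872654112 xang 23.39440828633289 z [-0.0029 -0.004  -1.    ] w -7.218581070526174e-05 q [ 0.0994  0.5275  1.894  -0.0056  0.7234 -0.3048]
need [-0.0705 -0.0165  0.5583]
```

View pics/w3.png

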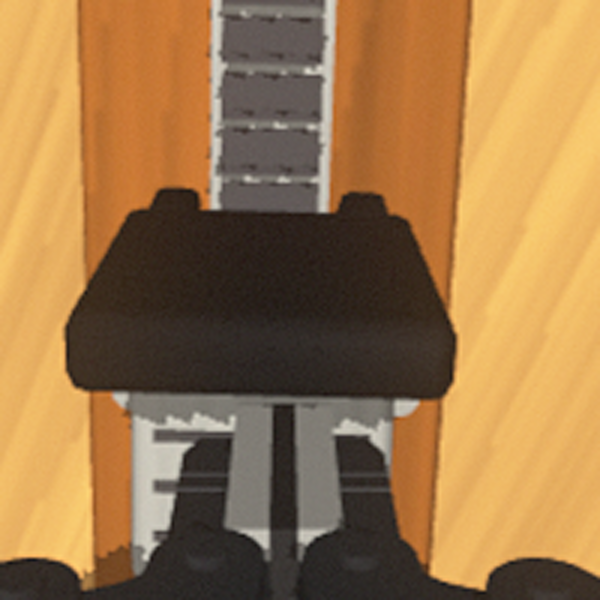

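The fingertip is between post and plate and centred (post edge at crop row 390). Next I press down.

Call:
play_rows:
  deltas:
    - [[-0.06, 0, 0.2], 1.2, 0]
    - [[0, 0, 0.2], 0, 0]
    - [[0, 0, 0.15], 0, 0]
    - [[0, 0, 0.08], 0, 0]

```text
time: 4.38
position: [0.539, 0.0641, 0.0824]
tcp_rot: [[0.927, 0.376, -0.0], [0.376, -0.927, -0.003], [-0.001, 0.003, -1.0]]
force: [-2.3, 1.6, 9.3]
grip_width: 0.0003
```

```bash
python3 - <<'E'
from g import *
s=show();need(s,[.0535,0,.082])
E
```

```text
t 4.375 p [0.539  0.0641 0.0824] loc [ 0.0528 -0.0015  0.0824] F [-2.3168  1.6022  9.3481] F_x 2.3534390883512524 xang 22.07961270668715 z [-0.0002 -0.0031 -1.    ] w 0.00033647545692548256 q [ 0.098   0.5683  1.9048 -0.005   0.669  -0.2834]
need [-0.0363 -0.0175  0.0109]
```

Call:
play_rows:
  deltas:
    - [[0, -0.15, 0.02], 0, 0]
    - [[0, -0.2, 0.02], 0, 0]
    - [[0, -0.25, 0.02], 0, 0]
    - [[0, -0.25, 0.02], 0, 0]
    - [[0, -0.25, 0.02], 0, 0]

```text
time: 5.0
position: [0.5237, 0.1031, 0.0816]
tcp_rot: [[0.927, 0.376, 0.003], [0.376, -0.927, -0.006], [0.0, 0.007, -1.0]]
force: [-3.2, -4.4, 13.7]
grip_width: -0.0002
```

```bash
python3 - <<'E'
from g import *
import cv2
s=show();need(s,[.17,0,.082])
im=cams.camera("wrist")[:,:,::-1][0:400,120:520]
cv2.imwrite("pics/w4.png",cv2.resize(im,None,fx=1.5,fy=1.5))
E
```

```text
t 5.0 p [0.5237 0.1031 0.0816] loc [ 0.0947 -0.0019  0.0816] F [-3.2159 -4.4246 13.7462] F_x -2.8977554698544266 xang 22.073377489934536 z [ 0.0025 -0.0061 -1.    ] w -0.00019682526858671084 q [ 0.1755  0.5604  1.9261 -0.0106  0.6537 -0.2014]
need [-0.0454 -1.8825 -0.022 ]
```

View pics/w4.png

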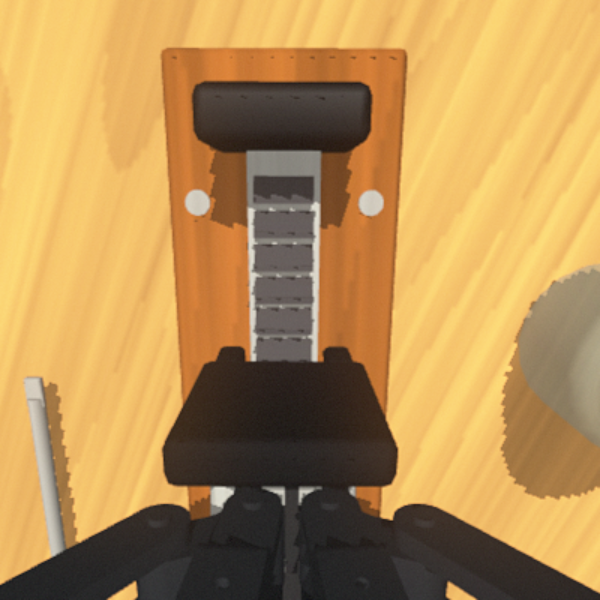

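The jaw is sliding: the post now stands closer to the end stop, with only about 3 N of push. I'll continue.

Call:
play_rows:
  deltas:
    - [[0, -0.25, 0.01], 0, 0]
    - [[0, -0.25, 0], 0, 0]
    - [[0, -0.25, 0.01], 0, 0]
    - [[0, -0.2, 0], 0, 0]

```text
time: 5.55
position: [0.5093, 0.1385, 0.082]
tcp_rot: [[0.927, 0.376, 0.004], [0.376, -0.927, -0.008], [0.0, 0.008, -1.0]]
force: [-0.2, -3.4, 5.2]
grip_width: 0.0001
```

```bash
python3 - <<'E'
from g import *
s=show()
E
```

```text
t 5.55 p [0.5093 0.1385 0.082 ] loc [ 0.1329 -0.0018  0.082 ] F [-0.2151 -3.3843  5.1531] F_x -3.0572730958027985 xang 22.079923411693088 z [ 0.0036 -0.0076 -1.    ] w 9.117537951619716e-05 q [ 0.2472  0.5539  1.9393 -0.0137  0.6469 -0.1272]
```

Call:
play_rows:
  deltas:
    - [[0, -0.15, 0.02], 0, 0]
    - [[0, -0.12, 0.01], 0, 0]
    - [[0, -0.12, 0.01], 0, 0]

```text
time: 5.92
position: [0.5039, 0.1522, 0.0819]
tcp_rot: [[0.926, 0.377, 0.005], [0.377, -0.926, -0.01], [0.001, 0.011, -1.0]]
force: [9.7, -32.6, 4.4]
grip_width: 0.0001
```

```bash
python3 - <<'E'
from g import *
import cv2
s=show()
im=cams.camera("wrist")[:,:,::-1][0:400,120:520]
cv2.imwrite("pics/w5.png",cv2.resize(im,None,fx=1.5,fy=1.5))
E
```

```text
t 5.925 p [0.5039 0.1522 0.0819] loc [ 0.1476 -0.0019  0.0819] F [  9.704  -32.5794   4.3967] F_x -33.842271187722005 xang 22.16520874526634 z [ 0.0049 -0.0097 -0.9999] w 0.0001271237405848178 q [ 0.2763  0.5527  1.9427 -0.0178  0.6442 -0.0964]
```

View pics/w5.png

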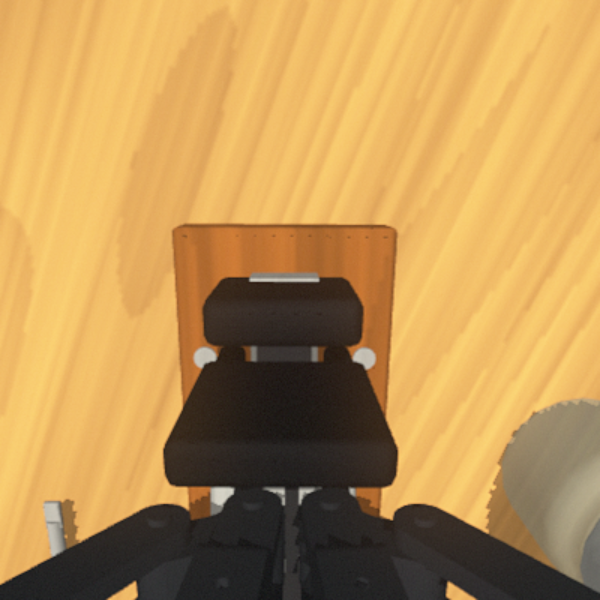

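Side force rose to 34 N, and the nubs at the post's foot meet the end stop, so the jaw is at its stop. I'll relax the push and lift straight up.

Call:
play_rows:
  deltas:
    - [[0, 0, 0], 0, 0]
    - [[0, 0, -0.2], 0, 0]
    - [[0, 0, -0.4], 0, 0]
    - [[0, 0, -0.8], 0, 0]
    - [[0, 0, -1], 0, 0]
    - [[0, 0, -1], 0, 0]
    - [[0, 0, -1], 0, 0]
    - [[0, 0, 0], 0, 0]

```text
time: 6.98
position: [0.5029, 0.1543, 0.2674]
tcp_rot: [[0.926, 0.378, 0.007], [0.378, -0.926, -0.009], [0.003, 0.011, -1.0]]
force: [0.4, 0.2, -0.4]
grip_width: 0.0001
```

```bash
python3 - <<'E'
from g import *
import cv2
s=show()
im=cams.camera("wrist")[:,:,::-1]
b=cv2.imread("pics/scene0.png")[200:345,270:410]
n=cams.camera("scene")[:,:,::-1][200:345,270:410]
n=np.hstack([b,n]);n=cv2.resize(n,None,fx=2.8,fy=2.8,interpolation=cv2.INTER_CUBIC)
cv2.imwrite("pics/s6.png",n); cv2.imwrite("pics/w6.png",im)
E
```

```text
t 6.975 p [0.5029 0.1543 0.2674] loc [ 0.1499 -0.0018  0.2674] F [ 0.373   0.1832 -0.4219] F_x 0.030192061925500974 xang 22.22083027328112 z [ 0.0071 -0.0093 -0.9999] w 0.00010070150802146471 q [ 0.2808  0.2628  1.8401 -0.0127  1.0346 -0.1006]
```

View pics/w6.png

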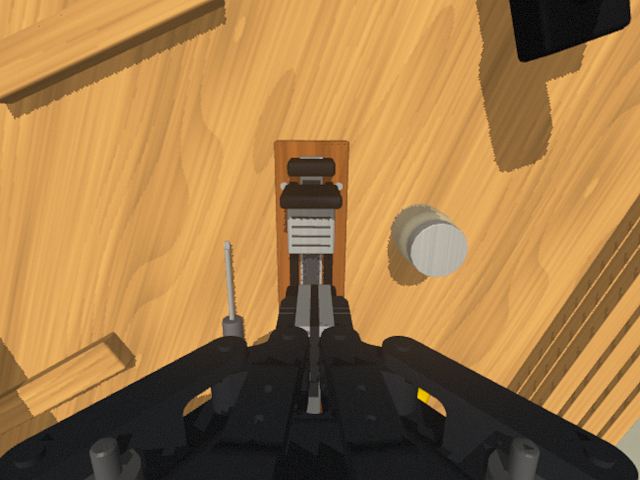

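Wrist view: the plate is sprung up behind the post (plate-side edge at row 208, columns 281..342) and the post is next to the end stop.

Call:
play_rows:
  deltas:
    - [[0, -0.9, -0.4], 0, 0]
    - [[0, -1, 0], 0, 0]
    - [[0, -1, 0], 0, 0]
    - [[0, -1, 0], 0, 0]
    - [[0, -1, 0], 0, 0]
    - [[0, -1, 0], 0, 0]
    - [[0, 0, 0], 0, 0]
    - [[0, 0, 0], 0, 0]

```text
time: 8.07
position: [0.4035, 0.3746, 0.2656]
tcp_rot: [[0.926, 0.377, -0.017], [0.376, -0.926, -0.024], [-0.025, 0.015, -1.0]]
force: [-0.9, -1.0, 0.3]
grip_width: 0.0002
```

```bash
python3 - <<'E'
from g import *
import cv2
s={"position":np.array([.5029,.1543,.2674]),"tcp_rot":np.array([[.926,.378,.007],[.378,-.926,-.0093],[.003,.011,-.9999]])}
for p in((281,208,.095),(342,208,.095),(312,235,.066),(311,176,.058)):print(watz(s,p[:2],p[2]))
show()
f=lambda a,b:cv2.resize(np.hstack([a,b]),None,fx=2.4,fy=2.4,interpolation=cv2.INTER_CUBIC)
t=cams.camera("top")[:,:,::-1];c=cams.camera("scene")[:,:,::-1]
A=f(cv2.imread("pics/top0.png")[140:250,225:390],t[140:250,225:390])
B=f(cv2.imread("pics/scene0.png")[200:340,270:435],c[200:340,270:435])
cv2.imwrite("pics/f.png",np.vstack([A,B]))
E
```

```text
[0.1596 0.0254 0.095 ]
[ 0.1598 -0.0249  0.095 ]
[ 0.1276 -0.0002  0.066 ]
[0.181  0.0009 0.058 ]
t 8.075 p [0.4035 0.3746 0.2656] loc [0.3914 0.0078 0.2656] F [-0.8711 -0.9755  0.3016] F_x -0.578097896843743 xang 22.12083064214919 z [-0.0174 -0.0236 -0.9996] w 0.0001534032257297217 q [ 0.7296  0.3152  1.7705 -0.0068  1.0846  0.3466]
```

View pics/f.png

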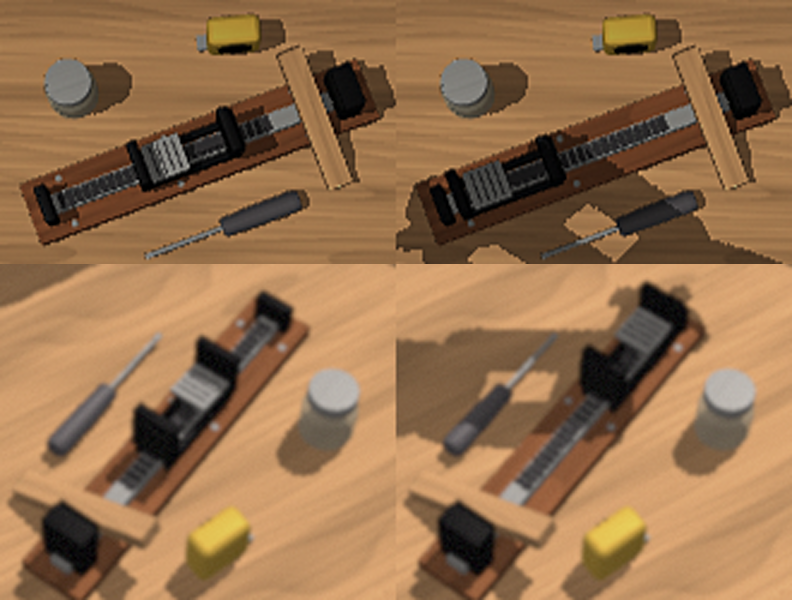

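The final before/after picture shows the jaw against the end stop and the plate up. The slat, screwdriver, tape and jar have not moved, and the arm is clear.

```bash
python3 -c "
from rig import ticket;print(ticket.job_done())"
```

```text
the job is handed in; nothing more can be done
None
```

The clamp is open and the job is handed in. I pressed the release plate with the shut fingertips at about 57 mm. Keeping it pressed, I pushed the post back about 91 mm, then lifted straight up and moved about 0.24 m away.

- **At the stop:** the push stayed near 3 N along the way, then rose to about 34 N as the nubs at the post's foot met the end stop. After lift-off the post face measured 160 mm along the bar, so the jaw had not been dragged back.
- **Everything else:** in the before/after pictures the slat, screwdriver, tape measure and jar had not moved, and the plate looked sprung up. The drill, carton, door knob and coconut were outside those crops, and the arm's path kept clear of them.
- **Arm and time:** the tool force at the end read about 1 N, so it was touching nothing. Robot time was about 8 s of the 32 s allowed.
- **Disagreement:** early on, the scene and top cameras differed by up to 10 mm across the bar. I started from a value between them, and the wrist view, agreeing within about 1 mm, confirmed it.
- **Not checked:** I had no reading of the jaw joint itself, so "fully back" rests on the force rise and the pictures.

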